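# Slide a collet carriage past its spring catch

### The arm

A 6-joint arm with a two-finger parallel gripper is mounted at the origin on a cart in front of the work surface, level with it; the furniture and walls round the work are solid. World frame = base frame: x ahead of the robot, y to its left, z up, the work surface at z = 0. Lengths are in mm, angles in rad, forces in N, time in s.
With the tool pointing down it reaches from about 275 to 750 mm from the base axis. Payload 10.2 kg.
Tool frame: the origin (TCP) lies at the very end of the fingers, on their centre line; the grasp point (between the pads) lies 19 mm behind it; z points along the fingers, y is the line along which they close (so a half turn about z gives the same grasp; the last joint's range is limited). The gripper opens to 85 mm and grips with 20 to 120 N. Pads are 22 mm wide; open, the fingers measure 114 mm over their backs; the gripper's body (76 mm by 85 mm) begins 54 mm behind the grasp point. The pads swing forward as they close: fully open they stand 13 mm farther back than shut.
Start: joints at [1.081, 0.313, 1.498, -0, 1.331, -0.223], TCP at [138.427, 506.428, 203.494] pointing down, gripper open.
Joint ranges: [-2.94, 2.94], [-0.97, 2.17], [0.19, 2.56], [-1.23, 4.37], [0.02, 3.11], [-2.88, 2.88]. Speed limits (rad/s): [2.39, 2.39, 3.01, 3.14, 3.14, 3.14].

### API

Orientations are given as a unit quaternion [w, x, y, z].
In Python, from rig import ctrl, optics gives the robot as it stands. The module is installed in compiled form; this text tells all that it offers.
- The arm moves only by the shell command python3 -m handwheel 'ROWS' [FORCE]. ROWS is JSON, a list that holds one entry, the list of rows, each a list of 5 numbers: the gripper command: -1 is fully open, 1 is shut, values between are in proportion, then the shift along the world's x, y, z in units of 50 mm (1.0 is 50 mm), then the turn about the world's z in units of 8 degrees (1.0 is 8 degrees). In form: [[[gripper, tx, ty, tz, twist], ...]]. A call has 1 to 10 rows; each row shifts and turns the commanded pose from where the row before left it; what a row does not reach is not made up. A row lasts 1/10 s, in which the tool goes at most 50 mm and 8.59 degrees, less where a joint would pass 70% of its speed; a pose out of reach is approached as far as the arm can. A call is refused whole if a number of a shift passes 1 or a number of a turn 1, either way. A call with a gripper value outside its range is refused whole. The fingers move at their own pace and stop on an object; FORCE is the grip in N (left out, the last holds). Time passes only in rows, so rows that do not move let the fingers close. It gives the time, the measured TCP pose, the force, the opening and the grip force at its end, in the units of the state.
- ctrl.sense(): the state, without advancing time (a new reading comes with each control period).
- optics.capture(name): name is "side" or "top" or "wrist"; returns a dict with "img" (400x640x3 uint8, blue, green, red), "K" (3x3 intrinsics, pixels), "dist_coeffs" ([k1, k2, p1, p2, k3] as OpenCV has them; the pictures are not rectified), "R" (3x3) and "t" (3): a world point X has camera coordinates R X + t. Camera axes: x right, y down, z forward; pixel columns grow to the right and rows downward; lengths in mm; the calibration is good to about 2 mm. A picture is of the moment at which its call begins. There is no depth.
- ctrl.finish_job(): hands the job in; it is judged then, once.
The state is a dict: "time_s": time; "joints": joint angles; "dq": joint speeds; "tau": joint torques, N m; "eef_pos": TCP position; "ee_rot": TCP orientation; "force": force on the tool from outside, world axes, zero at the start; "wrist_torque": the same for the moment, N m; "grip_width": opening from 0.0 (shut) to 1.0 (fully open); "grip_force": force on a finger pad.
Only numpy, scipy, OpenCV 4.12 (cv2) and the standard library are available. Lean on these libraries where they do the work, as an engineer would, in place of code of your own. Each camera call takes 0.05 s, during which the arm holds its last target. There are 200 camera calls.

### The job

With the fingertips only, press the spring release bar of the slide fully down and keep it down while you push the carriage by its side lug along the channel, over the catch, until it is fully home against the end stop. Then let go of the bar so that the catch springs up behind the carriage and locks it. Grasp and lift nothing: both collets stay standing in the carriage, and the other things round the slide stay where they are.

Things in the scene. Friction and masses are not known exactly. Their poses are not given: they have to be found in the camera images.
- slide_bed: fixed slide bed on the worktop: grey block 260 mm long with two low aluminium rails (tops at z 35 mm) forming an open channel, closed at the home end by an end stop. Origin on the worktop under the catch. x axis along the channel towards the home end, z up, y to the side of the release bar (roughly towards the robot). Spans x -145 to 115 mm; channel floor z 24 mm, channel centre y 0.
- release_bar (a joint): downward travel of the spring release bar with its catch: 0 = up, catch blocks the carriage; 0.014 m = fully down on its stop. About 2.5 N starts it, 4 N holds it fully down; let go, it springs up. Held down only by the carriage standing over the catch it would read 0.010: keep it deeper than that while the carriage passes.
- bar_top (a point): middle of the top face of the release bar: flat ribbed steel strip 205 mm long (x -125 to 80 mm of the bed), 28 wide (y 40 to 68 mm of the bed), outside the rail. Its top is 38 mm above the worktop when up, 24 mm when fully down. It goes down straight, without tilting, wherever it is pressed, and a fingertip can slide along it while pressing.
- catch_top (a point): middle of the top of the catch: square steel nose fixed to the release bar, 10 mm thick (x -5 to 5 mm of the bed), 30 wide, standing in the middle of the channel, 10 mm out of its floor when up, 4 mm below the floor when fully down.
- carriage: loose dark steel block, 92 long (its x = bed's x) x 50 x 24 high, 0.7 kg, slides easily in the channel (1.5 mm play each side); origin mid-underside. Two pockets in its top hold standing collets. It starts with its origin at x -86 to -58 mm of the bed, meets the raised catch at x -51, and is home against the end stop at x 54; the catch can rise behind it only once it is past x 51.
- lug_face (a point): middle of the rear face (the face to push, towards minus x) of the carriage's side lug: a 12 mm thick arm out over the release bar, y 25 to 69.5 mm of the carriage, 41 to 57 mm above the worktop (3 mm clear of the raised bar). The face lies at x 12 mm of the carriage, this point at y 54 mm. A fingertip standing on the pressed bar behind the lug pushes it with its side.
- collet_0: spring collet, 34 mm dia x 46 high, standing loose in a pocket of the carriage (top 86 mm above the worktop); origin at its foot. It rides along and must stay standing.
- collet_2: spring collet, 34 mm dia x 46 high, standing loose in a pocket of the carriage (top 86 mm above the worktop); origin at its foot. It rides along and must stay standing.
- stop_pin_0: bystander: stepped steel stop pin, 30 dia x 63 high (mm), standing on the worktop beside the bed; origin at its foot. Leave it alone.
- stop_pin_1: bystander: stepped steel stop pin, 30 dia x 63 high (mm), standing on the worktop beside the bed; origin at its foot. Leave it alone.
- gauge_block_0: bystander: steel gauge block with three holes, 25x50x30 (mm), standing on the worktop beside the bed; origin at its foot. Leave it alone.
- vac_plug_0: bystander: round rubber plug with a knob, 35 dia x 37 high (mm), standing on the worktop beside the bed; origin at its foot. Leave it alone.
- vac_plug_1: bystander: round rubber plug with a knob, 35 dia x 37 high (mm), standing on the worktop beside the bed; origin at its foot. Leave it alone.
- collet_nut_0: bystander: flat collet nut ring, 53 dia x 22 high (mm), standing on the worktop beside the bed; origin at its foot. Leave it alone.
Things that resemble listed ones, but are neither listed nor needed, are in the scene too. Several things have the shape of the carriage; the one meant has the colours described above.

How it is judged (in metres and radians):
On the way, in this order (a step that is already met when the one before it is completed fails the run):
1. the release bar is pressed down while the carriage is still before the catch (value of joint release_bar above 0.0115 m and x of carriage in the frame of slide_bed below -0.044 m), for 0.1 s.
2. the carriage is pushed over the catch with the bar held down by the fingers (value of joint release_bar above 0.0115 m and x of carriage in the frame of slide_bed between 0 and 0.045 m and contact force between the fingers and release_bar above 0.5 N), for 0.05 s.
At the end, for the whole second after the job is handed in: The carriage lies at rest flat in the channel within 3 mm of the end stop, the catch has sprung up behind it (bar within 2 mm of fully up), and both collets stand in their pockets (x of carriage in the frame of slide_bed above 0.051 m and value of joint release_bar below 0.002 m and height (world z) of carriage below 0.027 m and linear speed of carriage below 0.01 m/s and z of collet_0 in the frame of carriage between 0.012 and 0.024 m and z of collet_2 in the frame of carriage between 0.012 and 0.024 m and angle between each of collet_0, collet_2's own z axis and vertical below 0.25 rad); the robot touches nothing.
It fails at once if the carriage is lifted or tipped out of its channel (height (world z) of carriage above 0.031 m or angle between carriage's own z axis and vertical above 0.15 rad).
It fails at once if a collet is lifted, tipped or taken from its pocket (not (z of collet_0 in the frame of carriage between 0.012 and 0.024 m and z of collet_2 in the frame of carriage between 0.012 and 0.024 m and angle between each of collet_0, collet_2's own z axis and vertical below 0.25 rad)).
It fails at once if the release bar comes up while the carriage stands over the catch (x of carriage in the frame of slide_bed between -0.044 and 0.035 m and value of joint release_bar below 0.0115 m).
It fails at once if a bystander is moved more than 20 mm (distance of any of stop_pin_0, stop_pin_1, gauge_block_0, vac_plug_0, vac_plug_1, collet_nut_0 from where it was at the start of the episode above 0.02 m).
It also fails if it takes over 38 s, if anything falls off the work surface, if the arm or the gripper's body presses on something with over 40 N, if the wrist force passes 120 N, or if a joint passes its speed limit or range.

## Working session

There is one attempt and no reset: what is moved stays moved. The work goes in short steps, Python scripts to look and compute and a shell command to move; the robot and the scene stay as the last step left them, time stands still between calls to the robot, and variables do not carry over. Pictures are saved under pics/ and viewed, at most 13 in all, crops included, and the job is handed in when it is done.

```bash
mkdir -p pics
cat > h.py <<'E'
import cv2, numpy as np
from rig import ctrl, optics
def ray(c,uv):
    p=cv2.undistortPoints(np.array([[uv]],float),np.array(c['K'],float),np.array(c['dist_coeffs'],float))[0,0]
    R=np.array(c['R']);t=np.array(c['t'])
    return -R.T@t, R.T@np.array([p[0],p[1],1.])
def onz(c,uv,z):
    o,d=ray(c,uv); return o+d*(z-o[2])/d[2]
def proj(c,X):
    R=np.array(c['R'],float);r=cv2.Rodrigues(R)[0]
    return cv2.projectPoints(np.array(X,float).reshape(-1,1,3),r,np.array(c['t'],float),np.array(c['K'],float),np.array(c['dist_coeffs'],float))[0].reshape(-1,2)
E
python3 - <<'E'
from h import *
import pickle
cs={n:optics.capture(n) for n in("top","side")}
pickle.dump(cs,open('c0.pkl','wb'))
for n,c in cs.items(): cv2.imwrite(f'pics/{n}0.png',c['img']); print(n,-np.array(c['R']).T@np.array(c['t']))
s=ctrl.sense(); print(s)
E
```

```text
top [507.02637076 129.84598337 906.16074355]
side [-149.19522586  363.33105998  482.09411153]
{'time_s': 0.1, 'joints': array([ 1.08060013e+00,  3.13386392e-01,  1.49834621e+00,  7.09901832e-06,
        1.33101629e+00, -2.23428055e-01]), 'dq': array([ 0.00025763, -0.00052993, -0.00242199, -0.00163891,  0.00044756,
       -0.00129438]), 'tau': array([ 4.09377040e-03, -4.12895823e+01, -2.60143822e+01, -1.99255379e-05,
        2.99322914e-03,  2.84844072e-05]), 'eef_pos': array([138.29680573, 506.18841498, 203.00185427]), 'ee_rot': array([-2.05160898e-04,  1.32989727e-01,  9.91117248e-01, -5.40502053e-04]), 'force': array([-0.18841225,  0.22615843, -0.64541925]), 'wrist_torque': array([-0.01695736,  0.01166876, -0.02685991]), 'grip_force': 0.0, 'grip_width': 0.9986433164385994}
```

View pics/top0.png

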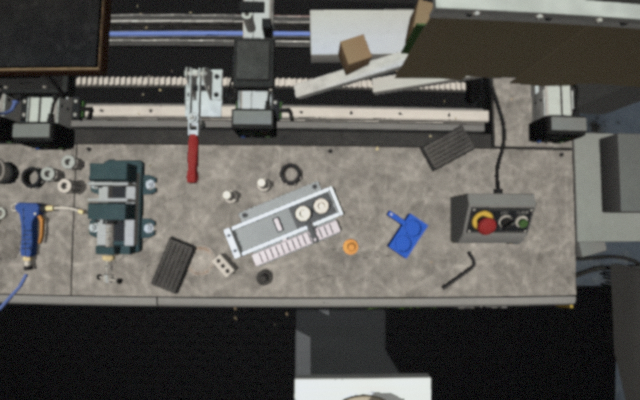

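View pics/side0.png

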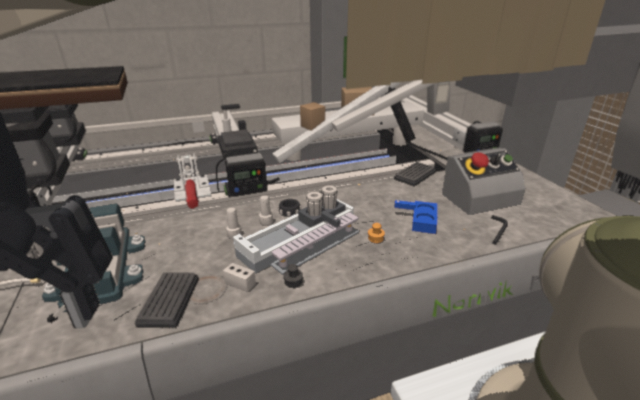

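The top view shows the bed from about (228,245) to (340,200) with the ribbed bar on the robot's side, and the end stop (white) at the left (232,240). The carriage with two collets is at (303,213)/(321,205), and its lug is near (313,235). I'll enlarge this area to confirm.

Run:
```python
from h import *
import pickle
cs=pickle.load(open('c0.pkl','rb'))
a=cs['top']['img'][170:290,200:360]
cv2.imwrite('pics/top0c.png',cv2.resize(a,None,fx=5,fy=5,interpolation=cv2.INTER_CUBIC))
b=cs['side']['img'][170:300,220:380]
cv2.imwrite('pics/side0c.png',cv2.resize(b,None,fx=4.6,fy=4.6,interpolation=cv2.INTER_CUBIC))
```

```text
(no output)
```

View pics/top0c.png

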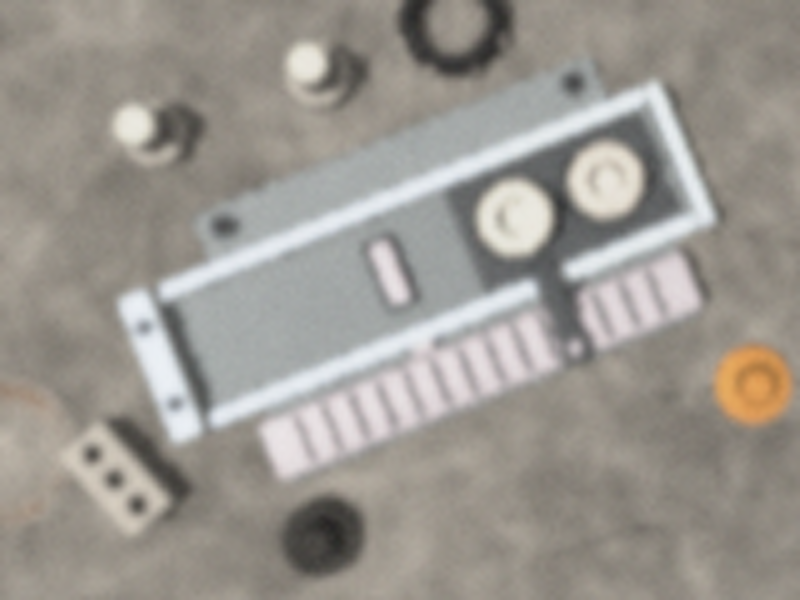

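View pics/side0c.png

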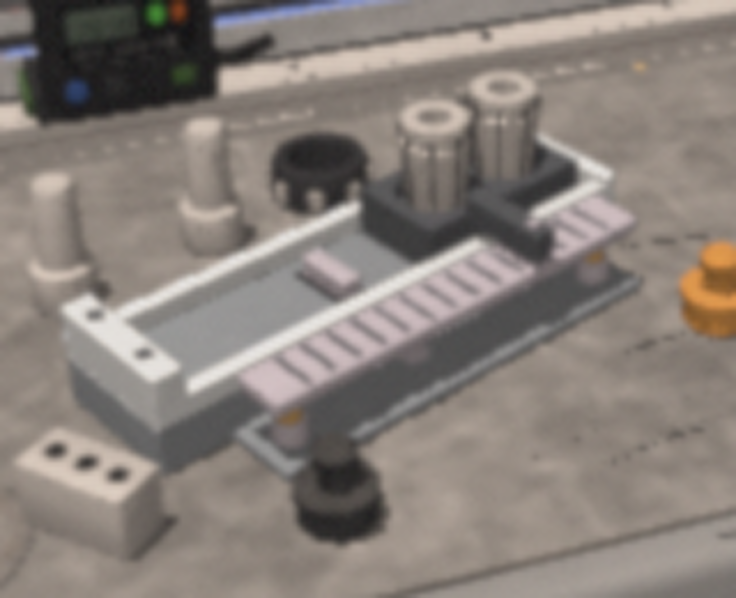

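The crop shows one dark carriage with two collets, at crop (565,200). It is the only block in the channel and matches the description. The lug crosses the bar at crop (565,310), the raised catch is at (390,272), and the end stop is at the left. The two dark hatched pads at (173,265) and (448,148) in the full image lie away from the bed and are not the carriage. Next I'll measure.

Run:
```python
from h import *
import pickle
c=pickle.load(open('c0.pkl','rb'))['top']
f=lambda u,v,z: onz(c,(200+(u+.5)/5-.5,170+(v+.5)/5-.5),z)
# pink mask for bar
img=c['img'][170:290,200:360].astype(int); b,g,r=img[...,0],img[...,1],img[...,2]
m=((r-g>8)&(r>150)&(b-g>0)).astype(np.uint8)
m=cv2.morphologyEx(m,cv2.MORPH_CLOSE,np.ones((5,5)))
n,l,st,ce=cv2.connectedComponentsWithStats(m)
for i in range(1,n):
    if st[i,4]>15: print('pink',st[i],ce[i]*5)
P=[f(*p,38) for p in((262,432),(680,250),(707,300),(285,482))]
for p in P: print(p)
P=np.array(P); ex=((P[0]-P[1])+(P[3]-P[2]))[:2]; print('len',np.linalg.norm(P[0]-P[1]),np.linalg.norm(P[3]-P[2]),'wid',np.linalg.norm(P[0]-P[3]))
# rail edges for direction: outer rails, z35
A=[f(*p,35) for p in((162,292),(655,88),(210,425),(715,215))]
d1=A[0]-A[1]; d2=A[2]-A[3]
for d in(ex,d1,d2): print('ang',np.degrees(np.arctan2(d[1],d[0])))
th=np.arctan2(ex[1],ex[0]); X=np.array([np.cos(th),np.sin(th)]);Y=np.array([-X[1],X[0]])
bc=P.mean(0)[:2]; O1=bc+22.5*X-54*Y; O2=f(390,272,34)[:2]; print('O bar',O1,'O catch',O2)
O=(O1+O2)/2
for nm,p,z in(('lug rear a',(568,262),57),('lug rear b',(592,350),57),('lug front',(540,300),57),('col',(515,218),86),('col',(605,180),86),('carr front',(448,195),48),('stop',(180,438),45),('plug',(325,535),20)):
    w=f(*p,z)[:2]; print(nm,w,(w-O)@X,(w-O)@Y)
```

```text
pink [116  51  24  18 218] [636.81192661 297.93577982]
pink [ 59  63  52  30 534] [425.58052434 385.77715356]
[433.79929444 254.69717746  38.        ]
[515.53124414  68.92359835  38.        ]
[493.19156735  56.74653485  38.        ]
[411.74173478 244.25064189  38.        ]
len 202.95796189998734 204.43058817473067 wid 24.40627058116922
ang 113.61298728801836
ang 112.89238979156498
ang 112.82387520228676
O bar [504.0321194 198.4006709] O catch [505.08517774 198.8978241 ]
lug rear a [509.87104263 119.3647798 ] -74.77404972237025 26.89032981714732
lug rear b [471.50309737 108.67558391] -69.19972129010097 66.32743157151053
lug front [493.22011011 131.51769212] -56.96903377911968 37.27918148350728
col [528.26144889 142.24212473] -61.1785811626827 0.8760416545394465
col [544.57333285 104.21940502] -102.55156800493343 1.1601762624171144
carr front [539.26464505 172.51761212] -37.84540536905752 -21.33292882100751
stop [431.5922276  289.72537019] 112.6776886696996 30.375931097782182
plug [385.95035739 228.29409324] 74.67209073144774 96.80300863443131
```

The bed measures consistently: origin ≈ (504.5, 198.6), x axis at 113.1°, bar length 204 mm against 205 given, and the lug's rear face at bed x ≈ -71. I'll close the gripper, turn it +38.4°, and go above bed (-104, 54), which is world (495.6, 81.7).

```bash
python3 -m handwheel '[[[1,0.6,-0.72,0,0.48],[1,0.6,-0.72,0,0.48],[1,0.6,-0.72,0,0.48],[1,0.6,-0.72,0,0.48],[1,0.6,-0.72,0,0.48],[1,0.6,-0.72,0,0.48],[1,0.6,-0.72,0,0.48],[1,0.6,-0.72,0,0.48],[1,0.6,-0.72,0,0.48],[1,0.6,-0.72,0,0.48]]]' 40
```

```text
time_s: 1.1
eef_pos: [439.2, 144.6, 203.4]
ee_rot: [-0.0, -0.202, 0.979, 0.0]
force: [-0.1, 0.6, 0.2]
grip_width: -0.001
grip_force: 0.0
```

```bash
python3 -m handwheel '[[[1,0.57,-0.63,0,0],[1,0.57,-0.64,0,0],[1,0,0,-0.6,0],[1,0,0,-0.8,0],[1,0,0,-0.8,0],[1,0,0,-0.2,0],[1,0,0,0,0]]]'
python3 - <<'E'
from h import *
s=ctrl.sense();p=s['eef_pos'];print(p,s['force'],s['time_s'])
th=np.radians(113.1);X=np.array([np.cos(th),np.sin(th)]);Y=np.array([-X[1],X[0]]);O=np.array([504.5,198.6])
print((p[:2]-O)@X,(p[:2]-O)@Y)
c=optics.capture('wrist');cv2.imwrite('pics/w1.png',c['img'])
c=optics.capture('side')
cv2.imwrite('pics/s1.png',cv2.resize(c['img'][120:280,240:420],None,fx=4,fy=3.7))
E
```

```text
time_s: 1.8
eef_pos: [494.9, 83.0, 82.9]
ee_rot: [-0.001, -0.2, 0.98, 0.0]
force: [-0.7, -0.7, 0.1]
grip_width: -0.002
grip_force: 0.0
[494.92431037  82.97353689  82.92283738] [-0.70766975 -0.71168794  0.07435405] 1.8
-102.59880796661885 54.17247831389478
```

View pics/w1.png

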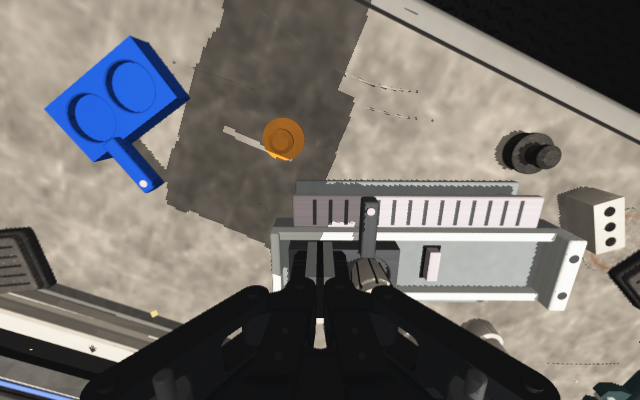

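View pics/s1.png

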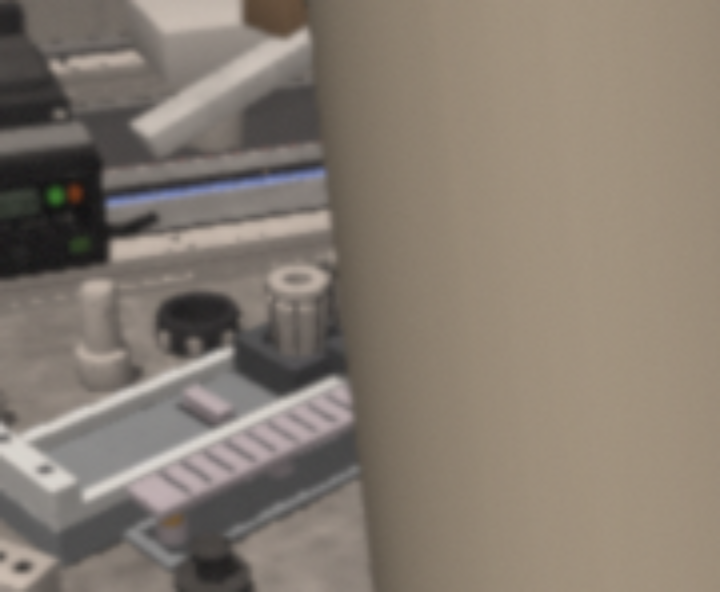

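Wrist view: closed fingertips at about (320,245), lug at (370,225), bar strip (295–540, 210), catch (430,262). The side camera is blocked by the arm. I'll check the numbers by projecting the model into the wrist view.

Run:
```python
from h import *
c=optics.capture('wrist')
th=np.radians(113.1);X=np.array([np.cos(th),np.sin(th)]);Y=np.array([-X[1],X[0]]);O=np.array([504.5,198.6])
print('cam',-np.array(c['R']).T@np.array(c['t']))
B=lambda x,y,z:[*(O+x*X+y*Y),z]
for n,q in dict(tcp=[494.9,83,82.9],barA=B(-125,68,38),barB=B(80,68,38),barC=B(80,40,38),barD=B(-125,40,38),catch=B(0,0,34),lugR=B(-71,69.5,57),lugF=B(-59,69.5,57)).items(): print(n,proj(c,[q])[0].round(1))
for n,uv,z in(('barA',(295,195),38),('barB',(541,196),38),('barC',(543,227),38),('barD',(293,222),38),('lugRear',(363,198),57),('lugFront',(376,198),57),('catch',(432,248),34)):
    w=onz(c,uv,z)[:2]-O; print(n,w@X,w@Y)
```

```text
cam [420.58776938  51.53047863 255.10934059]
tcp [319.7 231.1]
barA [292.2 192. ]
barB [545.4 192.4]
barC [536.7 224.2]
barD [293.2 223.7]
catch [433.3 262.9]
lugR [362.  197.7]
lugF [378.1 197.7]
barA -122.77152522378333 65.43556486103198
barB 77.24519982276455 64.89615404382725
barC 85.88526005907491 37.40926045687397
barD -125.10654321934591 41.53994807134201
lugRear -70.27846679517347 69.2445921729288
lugFront -60.58198274579127 69.26047208388329
catch -3.1473615400861785 15.08816345365738
```

The model agrees within about 3 mm. Going down onto the bar.

```bash
python3 -m handwheel '[[[1,0,0,-0.4,0],[1,0,0,-0.3,0],[1,0,0,-0.1,0],[1,0,0,-0.1,0],[1,0,0,0,0]]]'; python3 -m handwheel '[[[1,0,0,-0.08,0],[1,0,0,-0.08,0],[1,0,0,-0.08,0],[1,0,0,0,0],[1,0,0,0,0]]]'
```

```text
time_s: 2.45
eef_pos: [495.8, 82.9, 39.0]
ee_rot: [0.0, -0.2, 0.98, -0.0]
force: [0.3, -0.3, 0.1]
grip_width: -0.002
grip_force: 0.0
time_s: 2.95
eef_pos: [495.4, 82.9, 26.5]
ee_rot: [-0.0, -0.2, 0.98, 0.0]
force: [-0.1, -0.5, -0.7]
grip_width: 0.002
grip_force: 0.0
```

```bash
python3 -m handwheel '[[[1,0,0,-0.06,0],[1,0,0,-0.04,0],[1,0,0,0,0],[1,0,0,0,0]]]'
python3 - <<'E'
from h import *
c=optics.capture('wrist');cv2.imwrite('pics/w2.png',c['img'][120:320,200:460].repeat(3,0).repeat(3,1)); print(ctrl.sense()['force'])
E
```

```text
time_s: 3.35
eef_pos: [495.4, 82.9, 21.5]
ee_rot: [-0.0, -0.2, 0.98, 0.0]
force: [-0.6, -0.0, 0.2]
grip_width: 0.004
grip_force: 0.0
[ 0.20534942  0.5881195  -0.16609494]
```

View pics/w2.png

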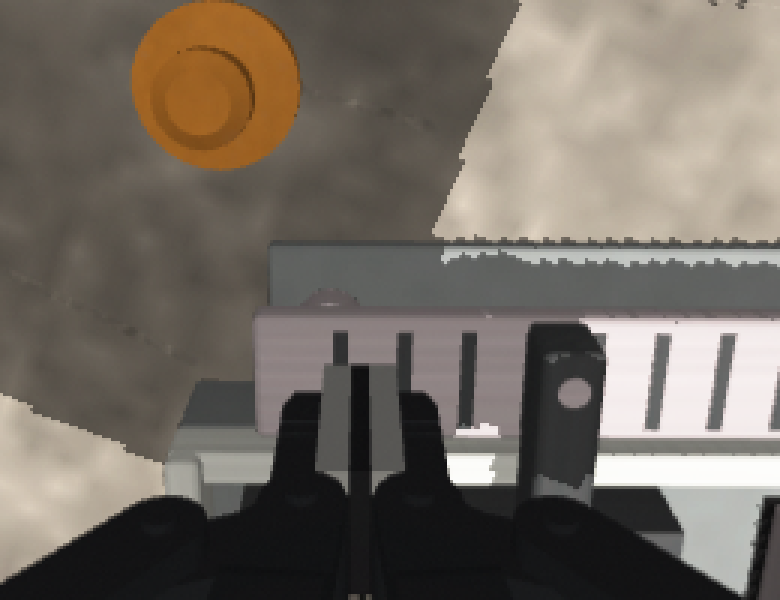

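The fingertips are over the bar at crop (360,365), behind the lug at (530,400). The left bar corner is at crop (256,312). I'll test which bar height this corner fits.

Run:
```python
from h import *
c=optics.capture('wrist')
th=np.radians(113.1);X=np.array([np.cos(th),np.sin(th)]);Y=np.array([-X[1],X[0]]);O=np.array([504.5,198.6])
B=lambda x,y,z:[*(O+x*X+y*Y),z]
k=lambda q:((proj(c,[q])[0]-[200,120])*3).round(0)
for z in(38,31,24): print(z,[k(B(*p,z)) for p in((-125,68),(-125,40),(-50,68))])
for z in(21.5,30,38): print('tip',z,k([495.4,82.9,z]), k(B(-102.6,65,z)))
print('lugR',k(B(-71,69.5,57)),'base',k(B(-125,76,4)))
```

```text
38 [array([245., 314.]), array([250., 437.]), array([621., 315.])]
31 [array([249., 301.]), array([254., 419.]), array([611., 301.])]
24 [array([253., 288.]), array([258., 403.]), array([602., 288.])]
tip 21.5 [356. 343.] [357. 297.]
tip 30 [356. 360.] [357. 312.]
tip 38 [356. 378.] [357. 328.]
lugR [535. 350.] base [262. 224.]
```

The force reads zero and the bar looks nearly up, so the real fingertips sit behind the nominal TCP. Going deeper could bring the gripper body near the collets (tops at 86), so I'll shift 6 mm outward (bed +y) and continue down in small steps, watching force.

```bash
python3 -m handwheel '[[[1,-0.11,-0.05,0,0],[1,0,0,0,0]]]' | sed -n 2,4p; for i in 1; do python3 -m handwheel '[[[1,0,0,-0.06,0],[1,0,0,0,0],[1,0,0,0,0]]]'; done;  python3 - <<'E'
from h import *
fs=[];ts=[]
for i in range(6):
    c=optics.capture('wrist'); s=ctrl.sense(); fs.append(s['force']);ts.append(s['wrist_torque'])
print(np.mean(fs,0),np.mean(ts,0),s['eef_pos'],s['grip_width'])
cv2.imwrite('pics/w3.png',c['img'][120:320,200:460].repeat(3,0).repeat(3,1))
E
```

```text
eef_pos: [489.2, 80.3, 21.5]
ee_rot: [-0.0, -0.2, 0.98, 0.0]
force: [0.1, -0.4, 0.0]
time_s: 3.95
eef_pos: [489.9, 80.4, 18.4]
ee_rot: [-0.0, -0.2, 0.98, 0.0]
force: [0.5, 0.2, -0.4]
grip_width: 0.003
grip_force: 0.0
[0.09783629 0.28566041 0.25861938] [ 0.01701901  0.00128619 -0.01493231] [489.96594785  80.43773886  18.51496719] 0.004594530652899854
```

View pics/w3.png

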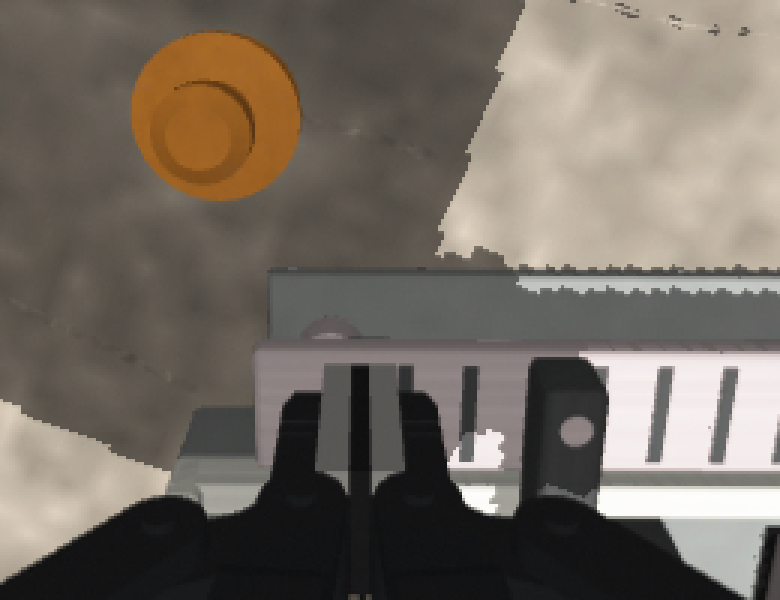

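Run:
```python
from h import *
c=optics.capture('wrist')
img=c['img'].astype(int); b,g,r=img[...,0],img[...,1],img[...,2]
row=img[237+0:240].mean(0)
m=((r-g>4)&(b-g>-2)&(r>90)).astype(np.uint8); m[:220]=0; m[280:]=0
n,l,st,ce=cv2.connectedComponentsWithStats(m)
for i in range(1,n):
    if st[i,4]>100: print(st[i])
ys,xs=np.where(m[236:240]); print(xs.min(),xs.max())
for h in(38,31,24):
    p=onz(c,(xs.min()-.5,238),h);q=onz(c,(xs.max()+.5,238),h);print(h,np.linalg.norm(p-q))
# direction of tool bodies
s=ctrl.sense();print('tcp px',proj(c,[s['eef_pos']]),'cam-tcp',-np.array(c['R']).T@np.array(c['t'])-s['eef_pos'])
for z in(0,10,20,30,40): 
    X=s['eef_pos']+np.array([0,0,z]); Yv=np.array([-.92,-.392,0]); print(z,[proj(c,[X+o*Yv])[0].round(1) for o in(0,6,11)], 'edge w', [proj(c,[X+o*np.array([-.392,.92,0])])[0].round(1) for o in(-14.5,14.5)])
```

```text
[  284   225   340    53 10149]
284 622
38 200.8444883395048
31 210.17797745046408
24 219.5114665614234
tcp px [[318.68268979 234.45653836]] cam-tcp [-75.42654355 -31.42968079 170.11798751]
0 [array([318.7, 234.5]), array([318.7, 226.2]), array([318.7, 219.3])] edge w [array([297. , 234.4]), array([340.3, 234.5])]
10 [array([318.6, 241.3]), array([318.6, 232.7]), array([318.6, 225.4])] edge w [array([295.8, 241.3]), array([341.4, 241.4])]
20 [array([318.6, 249. ]), array([318.6, 240. ]), array([318.6, 232.3])] edge w [array([294.5, 248.9]), array([342.6, 249. ])]
30 [array([318.5, 257.5]), array([318.5, 248.1]), array([318.5, 240. ])] edge w [array([293. , 257.5]), array([344. , 257.5])]
40 [array([318.4, 267.1]), array([318.4, 257.2]), array([318.4, 248.8])] edge w [array([291.2, 267.1]), array([345.5, 267.2])]
```

The bar is still fully up: its length fits z≈38. The tip edge in the wrist view sits 20–30 mm behind the nominal TCP, which agrees with zero force. I'll shift 4 mm further out to bed y≈64, so the body clears the collets sideways even when low, and step down until contact.

```bash
python3 -m handwheel '[[[1,-0.07,-0.03,0,0],[1,0,0,0,0],[1,0,0,-0.06,0],[1,0,0,0,0]]]' | sed -n 2,4p; python3 -m handwheel '[[[1,0,0,-0.06,0],[1,0,0,0,0],[1,0,0,0,0]]]'| sed -n 2,4p; python3 -m handwheel '[[[1,0,0,-0.06,0],[1,0,0,0,0],[1,0,0,0,0]]]'| sed -n 2,4p
```

```text
eef_pos: [486.2, 78.9, 15.2]
ee_rot: [-0.0, -0.2, 0.98, 0.0]
force: [-0.7, 0.5, 0.2]
eef_pos: [486.4, 79.0, 12.4]
ee_rot: [-0.0, -0.2, 0.98, 0.0]
force: [-0.6, 0.4, 0.8]
eef_pos: [486.7, 78.9, 9.7]
ee_rot: [0.0, -0.2, 0.98, -0.0]
force: [-0.3, -0.5, 1.3]
```

```bash
python3 -m handwheel '[[[1,0,0,-0.06,0],[1,0,0,0,0],[1,0,0,0,0]]]' | sed -n 2,4p; python3 -m handwheel '[[[1,0,0,-0.06,0],[1,0,0,0,0],[1,0,0,0,0]]]'| sed -n 2,4p
python3 - <<'E'
from h import *
fs=[]
for i in range(6):
    c=optics.capture('wrist'); s=ctrl.sense(); fs.append(np.r_[s['force'],s['wrist_torque']])
print(np.mean(fs,0).round(2),s['eef_pos'],s['grip_width'])
cv2.imwrite('pics/w4.png',c['img'][120:320,200:460].repeat(3,0).repeat(3,1))
p=s['eef_pos'][:2]-[504.5,198.6]; X=np.array([-.392,.92]);print(p@X,p@np.array([-.92,-.392]))
img=c['img'].astype(int); b,g,r=img[...,0],img[...,1],img[...,2]
m=((r-g>4)&(b-g>-2)&(r>90)).astype(np.uint8); m[:220]=0; m[290:]=0
n,l,st,ce=cv2.connectedComponentsWithStats(m); st=st[1:]; a=st[st[:,4].argmax()]; print(a)
for h in(38,31,24): print(h,np.linalg.norm(onz(c,(a[0]-.5,250),h)-onz(c,(a[0]+a[2]-.5,250),h)))
E
```

```text
eef_pos: [486.7, 78.9, 6.6]
ee_rot: [0.0, -0.2, 0.98, -0.0]
force: [1.0, -0.3, 2.4]
eef_pos: [486.6, 78.9, 3.5]
ee_rot: [0.0, -0.2, 0.98, -0.0]
force: [1.5, -0.9, 3.4]
[ 2.11  0.11  3.47  0.   -0.34 -0.  ] [486.60559984  78.89747239   3.5925075 ] -0.0018892476117557608
-103.11172053631792 63.386238974442804
[ 332  241  306   49 9909]
38 165.5054513903311
31 174.04424147315012
24 182.5830315559692
```

View pics/w4.png

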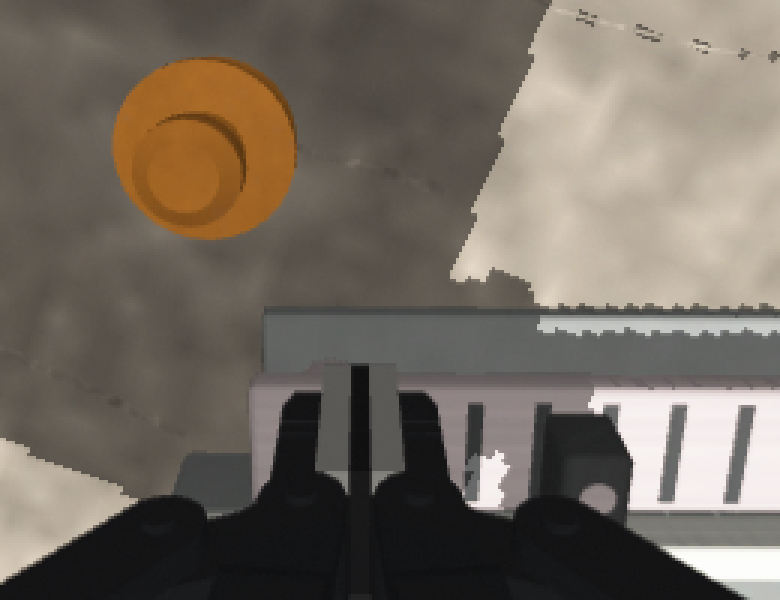

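Run:
```python
from h import *
c=optics.capture('wrist'); s=ctrl.sense()
g=cv2.cvtColor(c['img'],cv2.COLOR_BGR2GRAY).astype(float)
def ribs(g,v0,v1,u0,u1):
    p=g[v0:v1,u0:u1].mean(0); k=cv2.GaussianBlur(p[None],(31,1),8)[0]; return np.round(p-k)
p=g[258:266,345:639].mean(0); from scipy.signal import find_peaks
pk,_=find_peaks(-p,prominence=25,distance=12); print(pk+345)
i3=cv2.cvtColor(cv2.imread('pics/w3.png'),cv2.COLOR_BGR2GRAY)[::3,::3].astype(float)
p3=i3[125:133,:].mean(0); pk3,_=find_peaks(-p3,prominence=25,distance=12); print(pk3+200,'w3')
i1=cv2.cvtColor(cv2.imread('pics/w1.png'),cv2.COLOR_BGR2GRAY).astype(float)
p1=i1[204:218,:].mean(0);pk1,_=find_peaks(-p1,prominence=20,distance=8);print(pk1,'w1')
u=pk+345
for h in(38,31,24): print(h,np.diff([np.linalg.norm(onz(c,(x,262),h)-onz(c,(u[0],262),h)) for x in u]).round(1))
# w3 at pose difference: shift tcp
import copy
d=copy.deepcopy(c); cam=-np.array(c['R']).T@np.array(c['t'])+np.array([490,80.4,18.5])-s['eef_pos']; d['t']=-np.array(c['R'])@cam
u3=pk3+200
print('w3',np.diff([np.linalg.norm(onz(d,(x,249),38)-onz(d,(u3[0],249),38)) for x in u3]).round(1))
# bar outer edge y (y=68) rows near u=450
col=c['img'][235:275,470].astype(int); print([tuple(x) for x in col[::1]][:20])
for h in(38,31,24): print(h,[((onz(c,(470,v),h)[:2]-[504.5,198.6])@np.array([-.92,-.392])).round(1) for v in(244,248,252)])
```

```text
[357 383 425 447 469 492 514 537 559 582 606]
[321 334 356 377 420 442] w3
[237 314 330 346 361 378 394 409 425 441 457 473 488 504 520 573 609] w1
38 [14.4 23.2 12.1 12.1 12.7 12.1 12.6 12.  12.6 13.1]
31 [15.1 24.4 12.8 12.7 13.3 12.7 13.3 12.7 13.2 13.7]
24 [15.9 25.6 13.4 13.4 14.  13.3 13.9 13.3 13.9 14.4]
w3 [ 7.9 13.3 12.7 25.9 13.2]
[(np.int64(101), np.int64(102), np.int64(101)), (np.int64(101), np.int64(102), np.int64(101)), (np.int64(101), np.int64(102), np.int64(101)), (np.int64(101), np.int64(102), np.int64(101)), (np.int64(100), np.int64(101), np.int64(101)), (np.int64(101), np.int64(102), np.int64(102)), (np.int64(101), np.int64(102), np.int64(102)), (np.int64(101), np.int64(102), np.int64(101)), (np.int64(102), np.int64(103), np.int64(101)), (np.int64(95), np.int64(95), np.int64(99)), (np.int64(86), np.int64(86), np.int64(92)), (np.int64(91), np.int64(92), np.int64(99)), (np.int64(100), np.int64(100), np.int64(109)), (np.int64(103), np.int64(105), np.int64(112)), (np.int64(108), np.int64(107), np.int64(116)), (np.int64(186), np.int64(186), np.int64(199)), (np.int64(216), np.int64(217), np.int64(228)), (np.int64(228), np.int64(228), np.int64(236)), (np.int64(235), np.int64(235), np.int64(243)), (np.int64(237), np.int64(237), np.int64(244))]
38 [np.float64(74.4), np.float64(72.0), np.float64(69.6)]
31 [np.float64(70.8), np.float64(68.3), np.float64(65.7)]
24 [np.float64(67.1), np.float64(64.5), np.float64(61.8)]
```

Rib spacing and the bar's outer edge both put the bar at z≈30–31, about 7 mm down, with force 3.5 N. So the real tip is 27 mm behind the TCP. I need about 7 mm more plus a little excess.

```bash
python3 -m handwheel '[[[1,0,0,-0.06,0],[1,0,0,-0.06,0],[1,0,0,0,0]]]' | sed -n 2,4p; python3 -m handwheel '[[[1,0,0,-0.02,0],[1,0,0,-0.02,0],[1,0,0,0,0]]]'| sed -n 2,4p
```

```text
eef_pos: [486.5, 78.9, -2.8]
ee_rot: [0.0, -0.2, 0.98, -0.0]
force: [1.8, -0.8, 3.8]
eef_pos: [486.6, 78.9, -4.1]
ee_rot: [0.0, -0.2, 0.98, -0.0]
force: [1.0, -0.6, 10.6]
```

The bar is on its stop (10.6 N). I'll add 0.5 mm and start along bed +x.

```bash
cat > st.py <<'E'
from h import *
s=ctrl.sense();p=s['eef_pos'][:2]-[504.5,198.6]
print('bed',p@np.array([-.392,.92]),p@np.array([-.92,-.392]),s['eef_pos'][2],'F along x',s['force'][:2]@np.array([-.392,.92]),s['force'].round(1),s['time_s'])
E
python3 -m handwheel '[[[1,0,0,-0.01,0],[1,-0.02,0.046,0,0],[1,-0.039,0.092,0,0],[1,-0.039,0.092,0,0],[1,-0.02,0.046,0,0],[1,0,0,0,0]]]' | sed -n 2,4p; python3 st.py
```

```text
eef_pos: [481.8, 92.0, -4.0]
ee_rot: [0.001, -0.201, 0.98, -0.001]
force: [2.3, -4.8, 11.2]
bed -89.16574142890501 62.647276855143275 -4.037992423392319 F along x -5.300215448530882 [ 2.3 -4.8 11.2] 7.45
```

```bash
python3 -m handwheel '[[[1,-0.04,0.092,0,0],[1,-0.04,0.092,0,0],[1,-0.04,0.092,0,0],[1,-0.04,0.092,0,0]]]' | sed -n 2,4p; python3 st.py; python3 -m handwheel '[[[1,-0.04,0.092,0,0],[1,-0.04,0.092,0,0],[1,-0.04,0.092,0,0],[1,0,0,0,0]]]' | sed -n 2,4p
python3 - <<'E'
from st import *
c=optics.capture('wrist');cv2.imwrite('pics/w5.png',c['img'][120:320,200:460].repeat(3,0).repeat(3,1))
E
```

```text
eef_pos: [474.8, 109.4, -4.0]
ee_rot: [0.002, -0.2, 0.98, -0.002]
force: [6.3, -12.6, 8.8]
bed -70.44184066619484 62.26659443633044 -3.959433090118411 F along x -14.045298607568885 [  6.3 -12.6   8.8] 7.85
eef_pos: [468.6, 124.0, -3.9]
ee_rot: [0.002, -0.201, 0.98, -0.001]
force: [4.8, -6.7, 9.0]
bed -54.528719989725516 62.27702001256754 -3.9225146319533666 F along x -8.072238714378736 [ 4.8 -6.7  9. ] 8.25
```

View pics/w5.png

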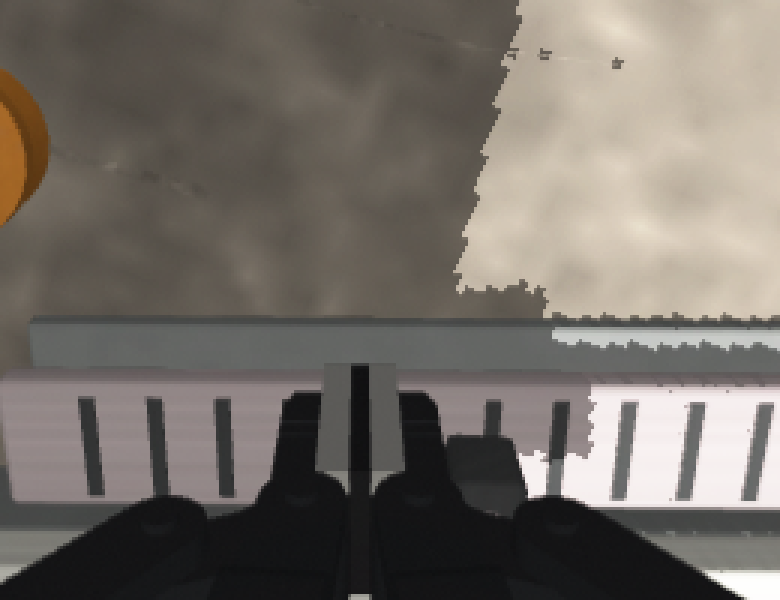

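The finger's side pushes the lug at crop (450,470) with the bar down. Vertical force is steady at ~9 N, so I continue over the catch.

```bash
python3 -m handwheel '[[[1,-0.03,0.06,-0.01,0],[1,-0.04,0.092,0,0],[1,-0.04,0.092,0,0],[1,-0.04,0.092,0,0],[1,-0.04,0.092,0,0],[1,-0.04,0.092,0,0],[1,-0.04,0.092,0,0],[1,-0.04,0.092,0,0],[1,-0.04,0.092,0,0]]]' | sed -n 2,4p; python3 st.py; python3 -m handwheel '[[[1,-0.04,0.092,0,0],[1,-0.04,0.092,0,0],[1,-0.04,0.092,0,0],[1,-0.04,0.092,0,0],[1,-0.04,0.092,0,0],[1,-0.04,0.092,0,0],[1,-0.04,0.092,0,0],[1,-0.04,0.092,0,0]]]' | sed -n 2,4p; python3 st.py
```

```text
eef_pos: [452.3, 163.1, -3.9]
ee_rot: [0.003, -0.2, 0.98, -0.002]
force: [10.1, -15.3, 12.6]
bed -12.206183837416821 61.93967700269443 -3.937394620430447 F along x -18.015666711223687 [ 10.1 -15.3  12.6] 9.2
eef_pos: [436.2, 200.1, -4.0]
ee_rot: [0.003, -0.201, 0.98, -0.002]
force: [9.2, -16.0, 12.9]
bed 28.171853075764236 62.195165054504386 -3.997335095947338 F along x -18.3393276232433 [  9.2 -16.   12.9] 10.0
```

```bash
python3 -m handwheel '[[[1,-0.04,0.092,0,0],[1,-0.04,0.092,0,0],[1,-0.04,0.092,0,0],[1,0,0,0,0]]]' | sed -n 2,4p; python3 st.py; python3 -m handwheel '[[[1,-0.02,0.046,0,0],[1,-0.02,0.046,0,0],[1,0,0,0,0]]]' | sed -n 2,4p; python3 st.py
```

```text
eef_pos: [429.7, 214.6, -4.1]
ee_rot: [0.003, -0.201, 0.98, -0.001]
force: [7.2, -9.0, 14.3]
bed 44.0607728662177 62.52321647266595 -4.079879803998786 F along x -11.140521874142854 [ 7.2 -9.  14.3] 10.4
eef_pos: [427.9, 218.8, -4.1]
ee_rot: [0.003, -0.201, 0.98, -0.001]
force: [7.4, -11.7, 14.0]
bed 48.61601503513231 62.51832686847058 -4.050123371214104 F along x -13.678390190757499 [  7.4 -11.7  14. ] 10.7
```

```bash
python3 -m handwheel '[[[1,-0.02,0.046,0,0],[1,-0.01,0.023,0,0],[1,0,0,0,0]]]' | sed -n 2,4p; python3 st.py; python3 -m handwheel '[[[1,-0.01,0.023,0,0],[1,-0.01,0.023,0,0],[1,0,0,0,0]]]' | sed -n 2,4p; python3 st.py
```

```text
eef_pos: [426.5, 222.2, -4.0]
ee_rot: [0.003, -0.201, 0.98, -0.001]
force: [8.9, -13.6, 14.1]
bed 52.251598867271674 62.547610938804155 -4.045689878888266 F along x -15.958646336968892 [  8.9 -13.6  14.1] 11.0
eef_pos: [425.9, 223.5, -4.1]
ee_rot: [0.003, -0.201, 0.98, -0.002]
force: [11.0, -20.8, 13.4]
bed 53.75338274370076 62.538076898343995 -4.063393199534859 F along x -23.445543529356815 [ 11.  -20.8  13.4] 11.3
```

```bash
python3 -m handwheel '[[[1,-0.02,0.046,0,0],[1,0,0,0,0]]]' | sed -n 2,4p; python3 st.py
python3 - <<'E'
from h import *
c=optics.capture('top'); X=np.array([-.392,.92]);
a=c['img'][180:280,210:330]; cv2.imwrite('pics/t6.png',cv2.resize(a,None,fx=6,fy=6,interpolation=cv2.INTER_CUBIC))
E
```

```text
eef_pos: [425.8, 223.8, -4.0]
ee_rot: [0.003, -0.201, 0.98, -0.004]
force: [16.3, -39.1, 13.0]
bed 54.04426519070885 62.50014031716783 -4.032130997384358 F along x -42.36616906171163 [ 16.3 -39.1  13. ] 11.5
```

View pics/t6.png

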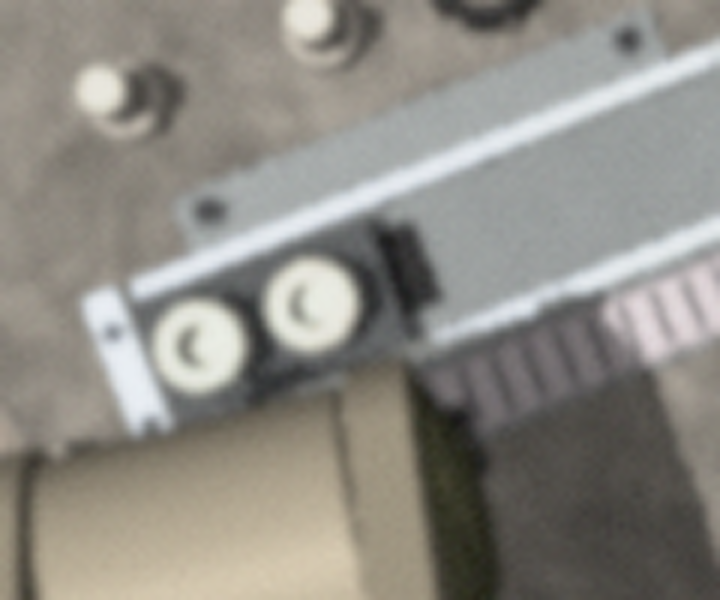

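The force jumped to 42 N with no further travel. The image shows the carriage against the end stop at crop (150,370), both collets standing, and the catch slot clear behind it at (412,265). Now I back off from the lug slightly and lift.

```bash
python3 -m handwheel '[[[1,0.03,-0.074,0,0],[1,0.03,-0.074,0,0],[1,0,0,0,0],[1,0,0,0.1,0],[1,0,0,0.1,0],[1,0,0,0.1,0],[1,0,0,0.2,0],[1,0,0,0.4,0],[1,0,0,0.6,0],[1,0,0,0.6,0]]]' | sed -n 2,4p; python3 st.py; python3 -m handwheel '[[[1,0,0,0.8,0],[1,0,0,0.8,0],[1,-0.4,-0.8,0.2,0],[1,-0.4,-0.8,0,0],[1,-0.4,-0.8,0,0],[1,-0.4,-0.8,0,0],[1,0,-0.8,0,0],[1,0,-0.8,0,0],[1,0,0,0,0]]]' | sed -n 2,4p
python3 - <<'E'
from h import *
c=optics.capture('top'); a=c['img'][180:280,210:330]; cv2.imwrite('pics/t7.png',cv2.resize(a,None,fx=6,fy=6,interpolation=cv2.INTER_CUBIC))
O=np.array([504.5,198.6]);X=np.array([-.392,.92]);Y=np.array([-.92,-.392])
print(ctrl.sense()['time_s'])
# bar height by right/left length and edge
E
```

```text
eef_pos: [423.3, 220.2, 100.3]
ee_rot: [-0.002, -0.2, 0.98, -0.0]
force: [0.7, -0.3, -0.2]
bed 51.70343140505998 66.22364717553988 100.27925651817229 F along x -0.5468559266119468 [ 0.7 -0.3 -0.2] 12.55
eef_pos: [343.7, -22.7, 189.5]
ee_rot: [-0.001, -0.197, 0.98, 0.0]
force: [0.7, -0.5, 0.6]
13.5
```

View pics/t7.png

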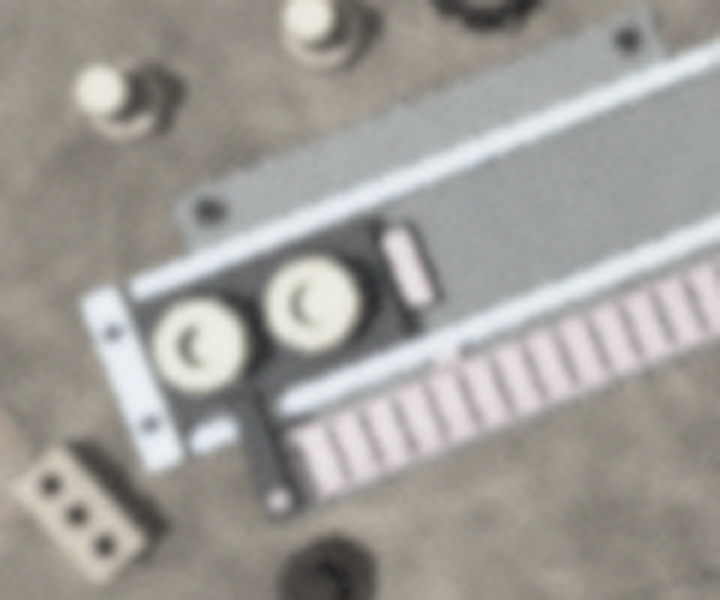

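The carriage is home at the end stop. The catch at crop (408,265) has sprung up right behind it, both collets are standing, the bystanders have not moved, and the arm is clear. Handing in.

```bash
python3 -c "
from rig import ctrl
print(ctrl.finish_job())"
```

```text
the job is handed in; nothing more can be done
None
```

I handed the job in at about 13.5 s: the carriage is home against the end stop with the catch up behind it, both collets standing and nothing else seen to move in the final picture; no verdict was returned.

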